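# Load and wind the dish shaker

## Robot

A 6-joint arm with a two-finger parallel gripper is mounted at the origin on the work surface. World frame = base frame: x ahead of the robot, y to its left, z up, the work surface at z = 0. Lengths are in m, angles in rad, forces in N, time in s.
With the tool pointing down it reaches from about 0.375 to 0.975 m from the base axis. Payload 3.8 kg.
Tool frame: the origin (TCP) lies midway between the tips of the shut fingers; the grasp point (between the pads) lies 19 mm behind it; z points along the fingers, y is the line along which they close (so a half turn about z gives the same grasp; the last joint's range is limited). The gripper opens to 88 mm and grips with 3 to 60 N. Pads are 18 mm wide; open, the fingers measure 123 mm over their backs; the gripper's body (75 mm by 187 mm) begins 45 mm behind the grasp point.
Start: joints at [1.072, 0.264, 1.604, -0, 1.274, -0.037], TCP at [0.301, 0.604, 0.239] pointing down, gripper open.
Joint ranges: [-2.63, 2.63], [-0.94, 2.18], [0.31, 2.57], [-1.31, 4.45], [0, 2.66], [-2.55, 2.55]. Speed limits (rad/s): [2.57, 2.57, 3.14, 3.14, 3.14, 3.14].

## Interface

Orientations are given as a unit quaternion [w, x, y, z].
In Python, from cell import read_state, camera, close_job, spot_in, silhouettes, pinpoint gives the robot as it stands.
- The arm moves only by the tool arm_command, never from a script. Its arguments are lists of equal length, an entry for each row: "dr": the turn, a rotation vector about the tool's x, y, z in degrees, a list of three; "offset": the shift along the tool's x, y, z in cm, a list of three; "jaw": the opening, from 0 (shut) to 1 (fully open). In form: {"dr": [[ax, ay, az], ...], "offset": [[x, y, z], ...], "jaw": [jaw, ...]}. A call has 1 to 10 rows; each row is the pose to reach, as a shift and turn from the pose commanded when the call began, along the tool's axes at that moment; what a row does not reach only later rows make up. A row lasts 1/12 s, in which the tool goes at most 41.7 mm and 7.16 degrees, less where a joint would pass 70% of its speed; a pose out of reach is approached as far as the arm can. A call with a gripper value outside its range is refused whole. The fingers move at their own pace and stop on an object; "grip_force" is the grip in N (left out, the last holds). Time passes only in rows, so rows that repeat a pose let the fingers close. It gives the time, the measured TCP pose, the force, the opening and the grip force at its end, in the units of the state.
- read_state(): the state, without advancing time (a new reading comes with each control period).
- camera(name): name is "side" or "top"; returns a dict with "color" (384x512x3 uint8, red, green, blue), "intrinsics" (3x3 intrinsics, pixels), "D" ([k1, k2, p1, p2, k3] as OpenCV has them; the pictures are not rectified), "R" (3x3) and "t" (3): a world point X has camera coordinates R X + t. Camera axes: x right, y down, z forward; pixel columns grow to the right and rows downward; lengths in m; the calibration is good to about 2 mm. A picture is of the moment at which its call begins. There is no depth.
- close_job(): hands the job in; it is judged then, once.
Trained networks look in a picture, given as the dict that the camera call returned (one of the last four; its "shot" number tells which), for a name from the list of things; names that differ only in an ending like _2 or _b are one class to them, and where a whole thing is asked for, a point or a joint stands for the part that bears it (a point fixed in the world has none). Each returns a list of dicts, best first, with "confidence" (0 to 1); they miss things now and then, are a little off and sometimes report something else, mostly with a low value. They report only what shows in the picture. A call takes as long as a camera call. They do not tell look-alikes from the thing itself.
- spot_in(picture, label): "point" ([row, column] in pixels, amid what is visible of it).
- silhouettes(picture, label): "mask" (384x512 bool, what is visible of it) and "point" ([row, column] in pixels, amid what is visible of it).
- pinpoint(picture, label): "point" ([row, column] in pixels: a listed point, or the origin of a listed thing).
The state is a dict: "time": time; "joints": joint angles; "qvel": joint speeds; "effort": joint torques, N m; "position": TCP position; "ee_rot": TCP orientation; "force": force on the tool from outside, world axes, zero at the start; "wrist_torque": the same for the moment, N m; "grip_width": finger opening in m; "finger_force": force on a finger pad.
Only numpy, scipy, OpenCV 4.12 (cv2) and the standard library are available. Lean on these libraries where they do the work, as an engineer would, in place of code of your own. Each camera call takes 0.05 s, during which the arm holds its last target. There are 200 camera calls.

## Task

Slide the culture dish along the shaker's platform until it is snug against both steel stop pins. Then wind the shaker's orange four-arm key clockwise (as seen from its face), a part of a turn at a time, until it comes up firm against its end stop, without forcing it further. Be gentle with the dish, leave it seated, and leave the bottle, the jar and the pen box standing where they are.

Things in the scene. Friction and masses are not known exactly. Their poses are not given: they have to be found in the camera images.
- shaker: White wind-up dish shaker, fixed. Origin on the bench; x points across the platform to the pins, z up. Grey platform top 24 mm above the bench, x -175 to 115, y 20 to 220 mm. Two steel pins, 12 mm thick, 22 mm high, at x 84.6, y 80.4 and 159.6 mm. Spring housing: white box x -90 to 0, y -190 to -40, 95 mm high; the key's shaft comes out of its blue +x face.
- nest (a point): Middle of the printed white circle on the platform top (shaker frame x 45, y 120, z 24 mm): where the middle of the dish's underside is when the dish touches both pins. Axes as the shaker's.
- dish: Closed round culture dish with amber medium, 100 mm diameter, 20 mm high, about 90 g, loose on the platform on the robot's side of the nest. Origin: centre of its underside. Too wide for most grippers to grasp.
- key_hub (a point): Centre of the winding key on its horizontal axis (shaker frame x 45, y -115, z 80 mm), in the plane of its arms, 45 mm out from the blue face. 28 mm steel hub, four orange round arms 14 mm thick, at right angles, each reaching 55 mm from the axis. The point turns with the key: arms along its +y, -y, +z, -z; x is the key's axis, out of the housing.
- key (a joint): Turn of the key in rad: 0 = run down, arms then along shaker y and z. Grows clockwise seen looking at the blue face (top arm goes to shaker +y, the arm on the +y side goes down). Stiffens as it winds (up to some 10 N at an arm); a pawl holds it wherever it is left. Somewhere between 5 and 6 rad it meets a firm end stop: fully wound. Over 40 N would damage it.
- bottle: White reagent bottle, 60 mm diameter, 130 mm high, loose bystander. Origin: centre of its underside.
- jar: Amber jar with a white cap, 60 mm diameter, 85 mm high, loose bystander. Origin: centre of its underside.
- pen_box: White open box of pens, 70 x 90 x 45 mm, loose bystander. Origin: centre of its underside.
There are look-alikes about, which are no part of the job. What is meant by the dish is not black, and is the larger of those in its own colour.

How it is judged:
On the way, in this order (a step that is already met when the one before it is completed fails the run):
1. the dish is snug against both stop pins, flat on the platform (horizontal distance between dish and nest below 0.005 m and z of dish in the frame of nest between -0.004 and 0.004 m and angle between dish's own z axis and vertical below 0.05 rad and linear speed of dish below 0.02 m/s), for 0.2 s.
2. the key is fully wound, up to its end stop (value of joint key above 5.45 rad), for 0.2 s.
At the end, for the whole second after the job is handed in: The dish lies flat and at rest on the platform with its middle within 5 mm of the nest (touching both pins), and the key is wound to within 0.15 rad of its end stop (all of step 1 and value of joint key above 5.45 rad and linear speed of dish below 0.01 m/s).
It fails at once if the dish is pressed with more than 30 N (contact force between the fingers and dish above 30 N).
It fails at once if the dish is tipped (angle between dish's own z axis and vertical above 0.35 rad).
It fails at once if the key or the shaker is forced with more than 40 N (contact force between the fingers and shaker above 40 N).
It fails at once if the bottle, the jar or the pen box is moved more than 30 mm or tipped over (distance of any of bottle, jar, pen_box from where it was at the start of the episode above 0.03 m or angle between any of bottle, jar, pen_box's own z axis and vertical above 0.5 rad).
It also fails if it takes over 72 s, if anything falls off the work surface, if the arm or the gripper's body presses on something with over 40 N, if the wrist force passes 120 N, or if a joint passes its speed limit or range.

## Working session

There is one attempt and no reset: what is moved stays moved. The work goes in short steps, Python scripts to look and compute and a tool call to move; the robot and the scene stay as the last step left them, time stands still between calls to the robot, and variables do not carry over. Pictures are saved under pics/ and viewed, at most 10 in all, crops included, and the job is handed in when it is done.

Besides the shell and the picture viewer there is one more tool, called after "Emit:" as name(argument=value, ...) on one line, values as JSON. arm_command: Moves the arm, as the interface text tells. Its arguments: {"type":"object","properties":{"dr":{"type":"array","items":{"type":"array","items":{"type":"number"}}},"offset":{"type":"array","items":{"type":"array","items":{"type":"number"}}},"jaw":{"type":"array","items":{"type":"number"}},"grip_force":{"type":"number"}},"required":["dr","offset","jaw"]}

```bash
ls; mkdir -p pics; python3 - <<'E'
from cell import *
import cv2
s=read_state(); print({k:s[k] for k in('time','position','ee_rot','force','grip_width')})
for n in('side','top'):
    p=camera(n); cv2.imwrite(f'pics/{n}0.png',p['color'][:,:,::-1]); print(n,p['intrinsics'].tolist(),p['R'].tolist(),p['t'].tolist(),list(p['D']))
    for l in('shaker','nest','dish','key_hub','bottle','jar','pen_box'):
        print(l,[(d['point'],round(d['confidence'],2)) for d in pinpoint(p,l)])
E
```

```text
pics
{'time': 0.0, 'position': array([0.30043256, 0.60369279, 0.23743132]), 'ee_rot': array([-2.85623490e-04,  2.28871004e-01,  9.73456166e-01, -1.03699936e-03]), 'force': array([ 0.27913455, -0.60799222,  0.36215847]), 'grip_width': 0.08789470051711012}
side [[433.6122268857219, 0.0, 256.66571429376427], [0.0, 433.6122268857219, 187.94317692075288], [0.0, 0.0, 1.0]] [[0.6665700969323093, -0.7454412254321288, -0.0012981917799120763], [-0.47864190132377243, -0.42666298962226407, -0.7673725454977885], [0.5714772402929235, 0.512128961017474, -0.6412001958158985]] [-0.3663890694637065, 0.37972742537677456, 0.766758276800063] [np.float64(0.01208432294676995), np.float64(0.0), np.float64(0.0), np.float64(0.0), np.float64(0.0)]
shaker [([222.7, 254.3], 0.6)]
nest [([188.3, 226.2], 0.93)]
dish [([196.6, 126.9], 0.92), ([209.8, 202.1], 0.9), ([287.0, 251.0], 0.61)]
key_hub [([207.4, 303.0], 0.68)]
bottle [([281.7, 348.7], 0.87)]
jar [([177.1, 167.6], 0.79)]
pen_box [([185.2, 283.8], 0.69)]
top [[390.8479981183969, 0.0, 249.01310951086137], [0.0, 390.8479981183969, 195.9252617944735], [0.0, 0.0, 1.0]] [[0.010716487553896183, -0.9999033247010873, 0.008859917957805214], [-0.985191043208435, -0.012074306977900424, -0.1710345564290421], [0.17112499898139646, -0.006895822120333289, -0.9852251937302975]] [0.025134150728332236, 0.6168970520867462, 0.9310530271790943] [np.float64(-0.1305913572870437), np.float64(0.0), np.float64(0.0), np.float64(0.0), np.float64(0.0)]
shaker []
nest [([203.3, 197.0], 0.83)]
dish [([278.1, 299.9], 0.85), ([250.1, 206.4], 0.68), ([272.0, 121.7], 0.67)]
key_hub [([182.0, 288.6], 0.89)]
bottle [([211.8, 354.0], 0.81)]
jar [([225.8, 132.2], 0.79)]
pen_box [([152.3, 236.3], 0.85)]
```

View pics/side0.png

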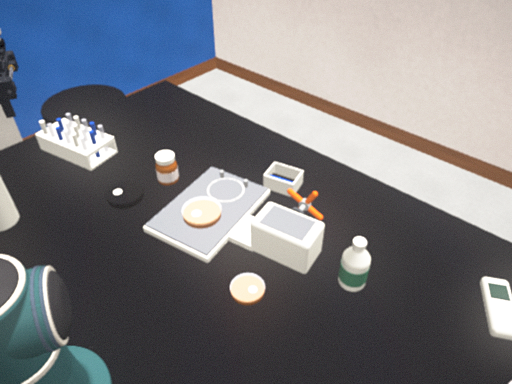

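View pics/top0.png

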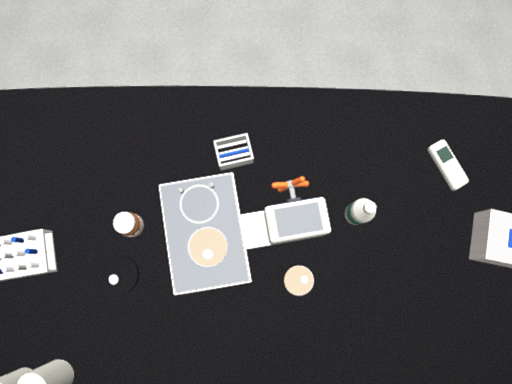

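```bash
cat > h.py <<'E'
import numpy as np, cv2
from cell import *
def ray(p,pt):
    u=cv2.undistortPoints(np.array([[[pt[1],pt[0]]]],float),p['intrinsics'],np.array(p['D'],float))[0,0]
    R=np.array(p['R']);t=np.array(p['t']); return -R.T@t, R.T@np.array([u[0],u[1],1.])
def atz(p,pt,z):
    c,d=ray(p,pt); return c+d*(z-c[2])/d[2]
def tri(p,a,q,b):
    A=[];r=[]
    for c,d in(ray(p,a),ray(q,b)):
        d=d/np.linalg.norm(d);M=np.eye(3)-np.outer(d,d);A.append(M);r.append(M@c)
    return np.linalg.lstsq(np.vstack(A),np.hstack(r),rcond=None)[0]
def proj(p,X):
    R=np.array(p['R']);return cv2.projectPoints(np.atleast_2d(X).astype(float),cv2.Rodrigues(R)[0],np.array(p['t'],float),p['intrinsics'],np.array(p['D'],float))[0][:,0]
E
python3 - <<'E'
from h import *
s=camera('side');t=camera('top')
for n,a,b,z in [('nest',(188.3,226.2),(203.3,197),.024),('dishA',(209.8,202.1),(250.1,206.4),.024),('hub',(207.4,303),(182,288.6),.08),('bottle',(281.7,348.7),(211.8,354),0),('jar',(177.1,167.6),(225.8,132.2),0),('pen',(185.2,283.8),(152.3,236.3),0)]:
    print(n,tri(s,a,t,b).round(4),atz(s,a,z).round(4),atz(t,b,z).round(4))
for b in((278.1,299.9),(272,121.7)): print(atz(t,b,0).round(3))
E
```

```text
nest [0.6031 0.1637 0.0259] [0.6075 0.1631 0.024 ] [0.6006 0.1664 0.024 ]
dishA [0.4845 0.1324 0.0475] [0.5051 0.1484 0.024 ] [0.4806 0.1387 0.024 ]
hub [ 0.6499 -0.0654  0.0641] [ 0.6336 -0.0741  0.08  ] [ 0.648 -0.065  0.08 ]
bottle [ 0.5855 -0.249  -0.0066] [ 0.5786 -0.2499  0.    ] [ 0.5862 -0.2489  0.    ]
jar [0.5417 0.3364 0.0104] [0.5499 0.3468 0.    ] [0.5417 0.3402 0.    ]
pen [0.7433 0.0685 0.0036] [0.7455 0.0719 0.    ] [0.7454 0.0676 0.    ]
[ 0.412 -0.102  0.   ]
[0.42  0.362 0.   ]
```

The scene shows the amber dish on the platform (side 202,212; top 208,247), a smaller amber dish on the bench, a black one, and the key to the right. I'll refine the shaker pose next.

```bash
cat >> h.py <<'E'
from scipy.optimize import minimize
def box(x0,x1,y0,y1,z0,z1): return np.array([[x,y,z] for x in(x0,x1) for y in(y0,y1) for z in(z0,z1)])/1000
B=[box(-175,115,20,220,0,24),box(-90,0,-190,-40,0,95)]
def W(P,q): 
    c,s=np.cos(q[2]),np.sin(q[2]);P=np.asarray(P,float);return P@np.array([[c,s,0],[-s,c,0],[0,0,1]])+[q[0],q[1],0]
E
python3 - <<'E'
from h import *
ims=[]
for n in('side','top'):
    p=camera(n);m=silhouettes(p,'shaker');print([(d['confidence'],d['mask'].sum()) for d in m]);
    k=m[0]['mask'].astype(np.uint8) if m else None
    ims.append((p,k))
def cost(q,S=4):
    tot=0
    for p,k in ims:
        if k is None: continue
        r=np.zeros((384*S,512*S),np.uint8)
        for b in B:
            h=cv2.convexHull((proj(p,W(b,q))*S).astype(np.float32)).astype(np.int32);cv2.fillConvexPoly(r,h,255)
        r=cv2.resize(r,(512,384),interpolation=cv2.INTER_AREA)/255.
        tot+=np.abs(r-k).sum()
    return tot
best=None
for y in(.12,.2):
    q0=np.array([.602-.045+.12*y,.165-.12-.045*y,y])
    r=minimize(cost,q0,method='Nelder-Mead',options=dict(initial_simplex=q0+np.array([[0,0,0],[.02,0,0],[0,.02,0],[0,0,.08]]),xatol=1e-4,fatol=1))
    print(r.x,r.fun)
    if best is None or r.fun<best.fun:best=r
q=best.x;print('nest',W([[.045,.12,.024],[.045,-.115,.08]],q))
out=[]
for p,k in ims:
    u=W([[.045,.12,.024],[.045,-.115,.08]],q);c=proj(p,u).mean(0).astype(int)
    x0,y0=c[0]-110,c[1]-70 if 0 else c[1]-75
    S=3.5
    im=cv2.resize(p['color'][y0:y0+165,x0:x0+220,::-1],None,fx=S,fy=S,interpolation=cv2.INTER_CUBIC)
    def D(P,col,cl=True): cv2.polylines(im,[((proj(p,W(np.array(P)/1000,q))-[x0,y0]+.5)*S).astype(np.int32)],cl,col,1)
    D([[-175,20,24],[115,20,24],[115,220,24],[-175,220,24]],(0,255,0));D([[-90,-190,95],[0,-190,95],[0,-40,95],[-90,-40,95]],(0,255,0))
    D([[45+50*np.cos(a),120+50*np.sin(a),24] for a in np.linspace(0,6.2,40)],(0,0,255))
    for y in(80.4,159.6):D([[84.6,y,24],[84.6,y,46]],(255,0,0))
    D([[45,-170,80],[45,-60,80]],(255,0,0));D([[45,-115,135],[45,-115,25]],(255,0,0))
    cv2.imwrite(f'pics/c_{len(out)}.png',im);out.append(1)
E
```

```text
[(0.6, np.int64(9540))]
[(0.83, np.int64(10855))]
[0.57808825 0.03303267 0.18228159] 5435.203921568627
[0.57789142 0.03346306 0.18271305] 5424.737254901962
nest [[ 0.60033859  0.159642    0.024     ]
 [ 0.64303766 -0.07144628  0.08      ]]
```

View pics/c_1.png

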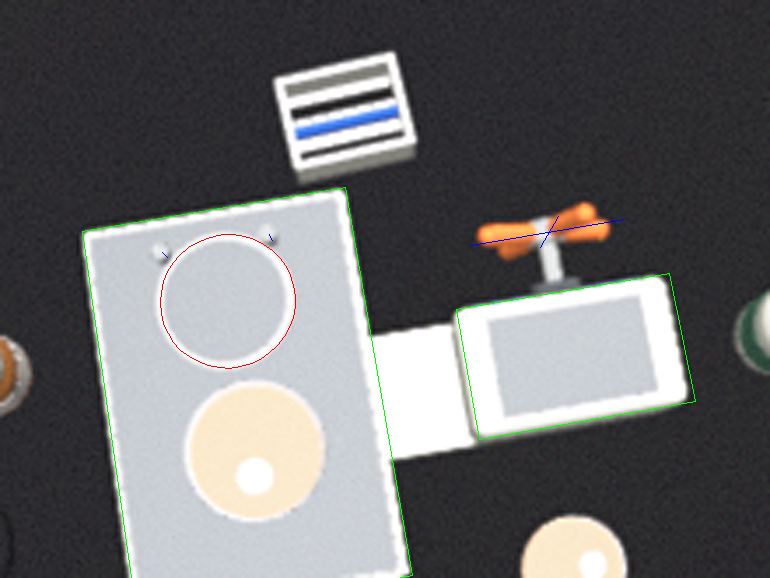

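View pics/c_0.png

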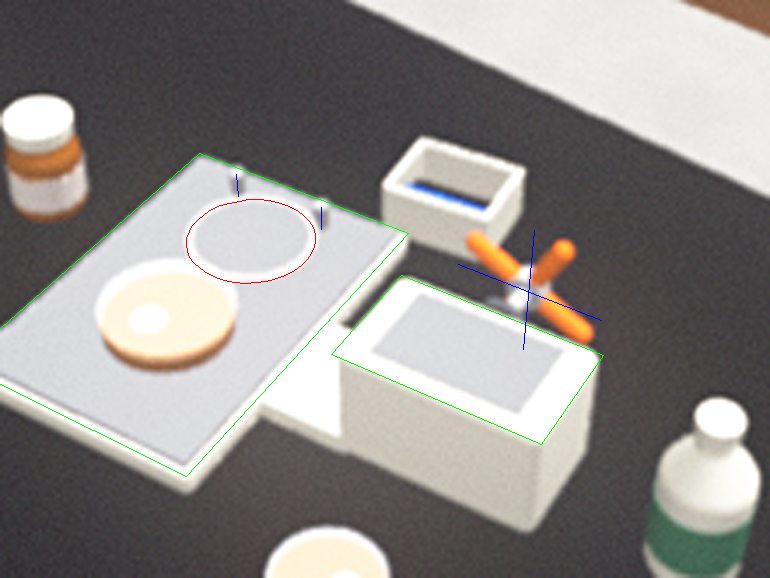

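Overlay agrees with the picture to 2–3 mm. The key's arms sit diagonally, with the top arm leaning about 25° towards shaker -y. Next I'll locate the dish and plan the approach.

```bash
cat >> h.py <<'E'
from scipy.spatial.transform import Rotation as Ro
Q=np.array([.5778,.0345,.1827])
def Rn():
    s=read_state();w=s['ee_rot'];return s,Ro.from_quat([w[1],w[2],w[3],w[0]])
def go(Xs,yaw=None,world=False):
    "Xs shaker mm -> tool offset cm from measured pose; yaw of tool y in shaker frame deg"
    s,R=Rn();X=np.array(Xs) if world else W(np.array(Xs)/1000.,Q)
    o=R.inv().apply(X-s['position'])*100
    dr=None
    if yaw is not None:
        a=np.radians(yaw)+Q[2];y=[np.cos(a),np.sin(a),0];z=[0,0,-1];T=Ro.from_matrix(np.c_[np.cross(y,z),y,z])
        dr=np.degrees((R.inv()*T).as_rotvec()).round(2)
    print('off',o.round(2),'dr',dr,'world',X.round(4))
def sh(X): 
    c,s=np.cos(Q[2]),np.sin(Q[2]);d=np.asarray(X)-[Q[0],Q[1],0];return np.array([c*d[0]+s*d[1],-s*d[0]+c*d[1],d[2]])*1000
def st():
    s,R=Rn();a=R.apply([0,1,0]);print('t',round(s['time'],2),'tcp_sh',sh(s['position']).round(1),'yaw',round(np.degrees(np.arctan2(a[1],a[0])-Q[2]),1),'F',np.round(s['force'],1),'w',round(s['grip_width'],4))
def dish():
    for n in('side','top'):
        p=camera(n)
        for d in pinpoint(p,'dish')[:3]:
            print(n,'dish',sh(atz(p,d['point'],.024)).round(1),round(d['confidence'],2))
        if n=='top':
            for d in silhouettes(p,'dish'):
                c=cv2.findContours(d['mask'].astype(np.uint8),0,1)[0];c=max(c,key=len)
                (x,y),r=cv2.minEnclosingCircle(c);print('  sil z44',sh(atz(p,(y,x),.042)).round(1),round(r,1))
E
python3 - <<'E'
from h import *
dish();st();go([-110,120,120],90)
p=camera('top');print('nest est',sh(atz(p,(203.3,197),.024)))
E
```

```text
side dish [-124.   333.2   24. ] 0.81
side dish [-57.8 112.1  24. ] 0.71
side dish [-199.4 -107.2   24. ] 0.66
top dish [-194.1  -99.    24. ] 0.94
top dish [-102.8  337.2   24. ] 0.78
top dish [-68.  127.1  24. ] 0.66
  sil z44 [-190.3  -94.1   42. ] 15.0
  sil z44 [-101.2  345.1   42. ] 20.1
  sil z44 [-68.1 113.9  42. ] 20.0
t 1.35 tcp_sh [-168.9  610.6  238.7] yaw 53.1 F [-0.1 -0.4 -1. ] w 0.0878
off [-34.19 -35.68  11.87] dr [ -0.     0.   -36.93] world [0.4478 0.1325 0.12  ]
nest est [ 46.37756891 125.56198509  24.        ]
```

```bash
python3 - <<'E'
from h import *
go([-148,118,120],90)
E
```

```text
off [-31.27 -38.13  11.87] dr [  0.    -0.   -36.92] world [0.4108 0.1236 0.12  ]
```

Emit:
arm_command(dr=[[0,0,-6],[0,0,-12],[0,0,-18],[0,0,-24],[0,0,-30],[0,0,-36.9],[0,0,-36.9],[0,0,-36.9],[0,0,-36.9],[0,0,-36.9]], offset=[[-2.5,-3,0],[-5,-6,0],[-7.5,-9,0],[-10,-12,0],[-12.5,-15.2,0],[-15,-18.3,0],[-17.5,-21.4,0],[-20,-24.4,0],[-22.5,-27.5,0],[-25,-30.5,0]], jaw=[0.57,0.57,0.57,0.57,0.57,0.57,0.57,0.57,0.57,0.57])

```text
time: 2.23
position: [0.3886, 0.2181, 0.239]
ee_rot: [0.0, -0.091, 0.996, 0.0]
force: [0.7, -0.8, -0.0]
grip_width: 0.0502
finger_force: 0.0
```

```bash
python3 - <<'E'
from h import *
st();go([-148,118,60],90);go([-148,118,29],90)
E
```

```text
t 2.23 tcp_sh [-152.7  214.9  239. ] yaw 90.0 F [ 0.7 -0.8 -0. ] w 0.0502
off [-0.45 -9.69 17.9 ] dr [0.01 0.06 0.01] world [0.4108 0.1236 0.06  ]
off [-0.45 -9.69 21.  ] dr [0.01 0.06 0.01] world [0.4108 0.1236 0.029 ]
```

Emit:
arm_command(dr=[[0,0,0],[0,0,0],[0,0,0],[0,0,0],[0,0,0],[0,0,0],[0,0,0],[0,0,0],[0,0,0]], offset=[[-0.2,-3.2,2],[-0.4,-6.5,4],[-0.4,-9.7,6],[-0.4,-9.7,9.5],[-0.4,-9.7,13],[-0.4,-9.7,16],[-0.4,-9.7,18.5],[-0.4,-9.7,20.2],[-0.4,-9.7,20.9]], jaw=[0.57,0.57,0.57,0.57,0.57,0.57,0.57,0.57,0.57])

```text
time: 2.98
position: [0.4079, 0.1245, 0.0271]
ee_rot: [-0.002, -0.091, 0.996, -0.0]
force: [-1.6, 0.3, 0.3]
grip_width: 0.0506
finger_force: 0.0
```

```bash
python3 - <<'E'
from h import *
st();go([-65,119,30],90)
p=camera('side');cv2.imwrite('pics/s1.png',cv2.resize(p['color'][130:280,110:310,::-1],None,fx=3.5,fy=3.5))
E
```

```text
t 2.98 tcp_sh [-150.7  119.4   27.1] yaw 90.0 F [-1.6  0.3  0.3] w 0.0506
off [-8.57 -0.03 -0.33] dr [-0.01 -0.27 -0.05] world [0.4923 0.1397 0.03  ]
```

View pics/s1.png

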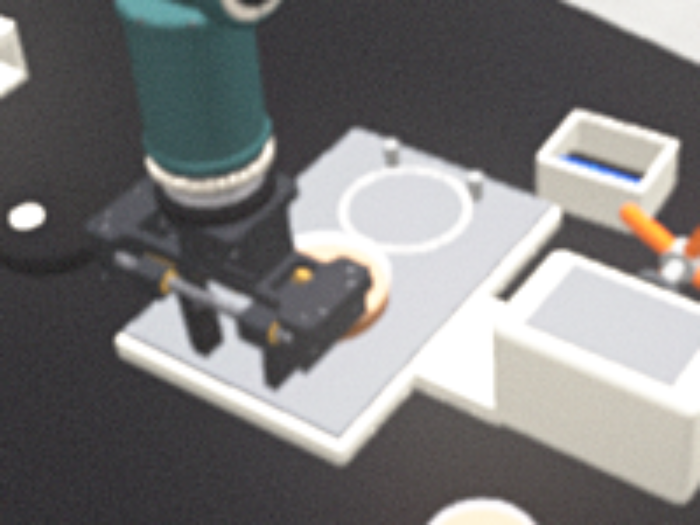

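The fingers straddle the platform behind the dish with clear space. Now I push it slowly.

Emit:
arm_command(dr=[[0,0,0],[0,0,0],[0,0,0],[0,0,0],[0,0,0],[0,0,0],[0,0,0],[0,0,0],[0,0,0],[0,0,0]], offset=[[-1,0.05,-0.2],[-2,0.05,-0.2],[-2.5,0.05,-0.2],[-3,0.05,-0.2],[-3.5,0.05,-0.2],[-4,0.05,-0.2],[-4.7,0.05,-0.2],[-5.5,0.05,-0.2],[-6.3,0.05,-0.2],[-7.1,0.05,-0.2]], jaw=[0.57,0.57,0.57,0.57,0.57,0.57,0.57,0.57,0.57,0.57])

```text
time: 3.87
position: [0.4807, 0.1387, 0.0317]
ee_rot: [-0.0, -0.091, 0.996, 0.0]
force: [-1.1, -0.3, 2.0]
grip_width: 0.0502
finger_force: 0.6
```

Emit:
arm_command(dr=[[0,0,0],[0,0,0],[0,0,0],[0,0,0],[0,0,0],[0,0,0],[0,0,0]], offset=[[-0.8,0,0],[-1.6,0,0],[-2.4,0,0],[-3.2,0,0],[-4.0,0,0],[-4.8,0,0],[-4.8,0,0]], jaw=[0.57,0.57,0.57,0.57,0.57,0.57,0.57])

```text
time: 4.45
position: [0.5295, 0.1477, 0.0321]
ee_rot: [0.001, -0.091, 0.996, 0.0]
force: [1.4, -0.4, -0.2]
grip_width: 0.0504
finger_force: 0.0
```

```bash
python3 - <<'E'
from h import *
st();dish()
p=camera('side');cv2.imwrite('pics/s2.png',cv2.resize(p['color'][130:280,110:310,::-1],None,fx=3.5,fy=3.5))
E
```

```text
t 4.45 tcp_sh [-27.  120.1  32.1] yaw 90.0 F [ 1.4 -0.4 -0.2] w 0.0504
side dish [-197.6 -108.1   24. ] 0.92
side dish [-114.5  333.8   24. ] 0.82
side dish [ 26.5 128.3  24. ] 0.47
top dish [-192.7  -96.7   24. ] 0.86
top dish [-98.3 346.4  24. ] 0.85
  sil z44 [-101.5  345.3   42. ] 19.7
  sil z44 [-188.4  -93.4   42. ] 15.0
  sil z44 [160.2   6.1  42. ] 21.5
```

View pics/s2.png

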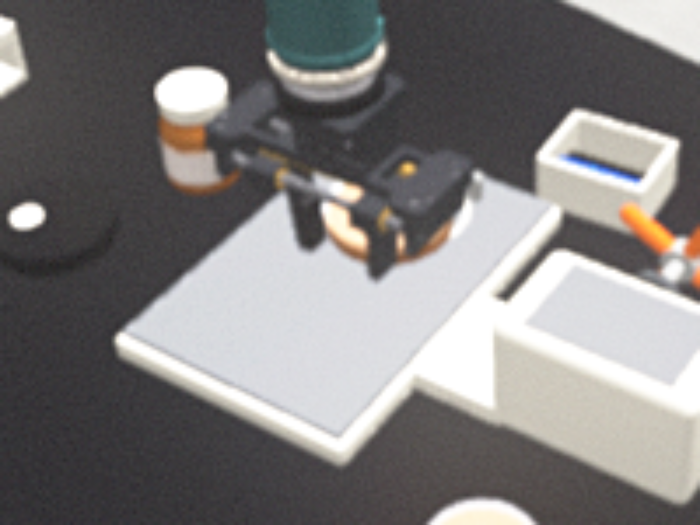

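The dish is being pushed straight and the jar is clear of the gripper. Now the last 20 mm in small steps.

Emit:
arm_command(dr=[[0,0,0],[0,0,0],[0,0,0],[0,0,0],[0,0,0],[0,0,0]], offset=[[-0.4,0,0],[-0.8,0,0],[-1.1,0,0],[-1.4,0,0],[-1.6,0,0],[-1.6,0,0]], jaw=[0.57,0.57,0.57,0.57,0.57,0.57])

```text
time: 5.25
position: [0.5435, 0.1503, 0.0318]
ee_rot: [0.0, -0.091, 0.996, 0.0]
force: [-0.4, 0.6, 1.0]
grip_width: 0.0501
finger_force: 0.0
```

Emit:
arm_command(dr=[[0,0,0],[0,0,0],[0,0,0]], offset=[[-0.15,0,0],[-0.25,0,0],[-0.25,0,0]], jaw=[0.57,0.57,0.57])

```text
time: 5.5
position: [0.5454, 0.1506, 0.0317]
ee_rot: [0.0, -0.091, 0.996, 0.0]
force: [-0.2, 0.6, 0.7]
grip_width: 0.0503
finger_force: 0.1
```

```bash
python3 - <<'E'
from h import *
st()
E
```

```text
t 5.5 tcp_sh [-10.7 120.1  31.7] yaw 90.0 F [-0.2  0.6  0.7] w 0.0503
```

Creep forward until there is contact force.

Emit:
arm_command(dr=[[0,0,0],[0,0,0],[0,0,0]], offset=[[-0.1,0,0],[-0.2,0,0],[-0.2,0,0]], jaw=[0.57,0.57,0.57])

```text
time: 5.75
position: [0.5475, 0.151, 0.0317]
ee_rot: [0.0, -0.091, 0.996, -0.0]
force: [0.1, -0.0, -0.9]
grip_width: 0.0499
finger_force: 0.1
```

Emit:
arm_command(dr=[[0,0,0],[0,0,0],[0,0,0]], offset=[[-0.1,0,0],[-0.15,0,0],[-0.15,0,0]], jaw=[0.57,0.57,0.57])

```text
time: 6.0
position: [0.5489, 0.1512, 0.0317]
ee_rot: [0.0, -0.091, 0.996, 0.0]
force: [0.1, 0.1, 0.7]
grip_width: 0.0502
finger_force: 0.1
```

Emit:
arm_command(dr=[[0,0,0],[0,0,0],[0,0,0]], offset=[[-0.1,0,0],[-0.15,0,0],[-0.15,0,0]], jaw=[0.57,0.57,0.57])

```text
time: 6.25
position: [0.5499, 0.1515, 0.0316]
ee_rot: [-0.0, -0.091, 0.996, -0.0]
force: [-1.6, -0.4, 1.0]
grip_width: 0.0502
finger_force: 0.7
```

Emit:
arm_command(dr=[[0,0,0],[0,0,0],[0,0,0]], offset=[[-0.1,0,0],[-0.15,0,0],[-0.15,0,0]], jaw=[0.57,0.57,0.57])

```text
time: 6.5
position: [0.5502, 0.1515, 0.0314]
ee_rot: [-0.002, -0.091, 0.996, -0.0]
force: [-6.3, -0.7, 3.2]
grip_width: 0.0505
finger_force: 2.6
```

```bash
python3 - <<'E'
from h import *
st()
E
```

```text
t 6.5 tcp_sh [ -5.9 120.1  31.4] yaw 90.0 F [-6.3 -0.7  3.2] w 0.0505
```

Firm contact at the expected position, about 6 N. Now I back off, rise and check.

Emit:
arm_command(dr=[[0,0,0],[0,0,0],[0,0,0],[0,0,0],[0,0,0],[0,0,0],[0,0,0],[0,0,0],[0,0,0],[0,0,0]], offset=[[0.3,0,0],[1,0,0],[2.5,0,0],[4,0,-1],[5,0,-4],[6,0,-8],[7,0,-12],[9,0,-15],[11,0,-17],[11,0,-17]], jaw=[0.57,0.57,0.57,0.4,0.2,0,0,0,0,0])

```text
time: 7.33
position: [0.4442, 0.1322, 0.2071]
ee_rot: [0.005, -0.091, 0.996, 0.001]
force: [0.4, 0.0, 0.7]
grip_width: 0.0058
finger_force: 0.0
```

```bash
python3 - <<'E'
from h import *
st();dish();go([0,-60,200],0)
p=camera('side');x0,y0=150,130
S=3.5;im=cv2.resize(p['color'][y0:y0+150,x0:x0+210,::-1],None,fx=S,fy=S,interpolation=cv2.INTER_CUBIC)
for z,c in((24,(0,0,255)),(44,(0,255,0))):
    P=W(np.array([[45+50*np.cos(a),120+50*np.sin(a),z] for a in np.linspace(0,6.2,40)])/1000,Q)
    cv2.polylines(im,[((proj(p,P)-[x0,y0]+.5)*S).astype(np.int32)],True,c,1)
cv2.imwrite('pics/s3.png',im)
E
```

```text
t 7.33 tcp_sh [-113.6  120.3  207.1] yaw 90.0 F [0.4 0.  0.7] w 0.0058
side dish [ 61.3 129.7  24. ] 0.97
side dish [-198.6 -113.    24. ] 0.69
side dish [-117.   333.2   24. ] 0.65
top dish [ 35.7 120.6  24. ] 0.94
top dish [-187.1  -96.5   24. ] 0.85
top dish [-98.  338.7  24. ] 0.6
  sil z44 [ 43.4 119.9  42. ] 20.2
  sil z44 [-101.6  363.4   42. ] 17.8
off [-11.48 -18.    -0.02] dr [-0.1  -0.09 89.97] world [ 0.5887 -0.0245  0.2   ]
```

View pics/s3.png

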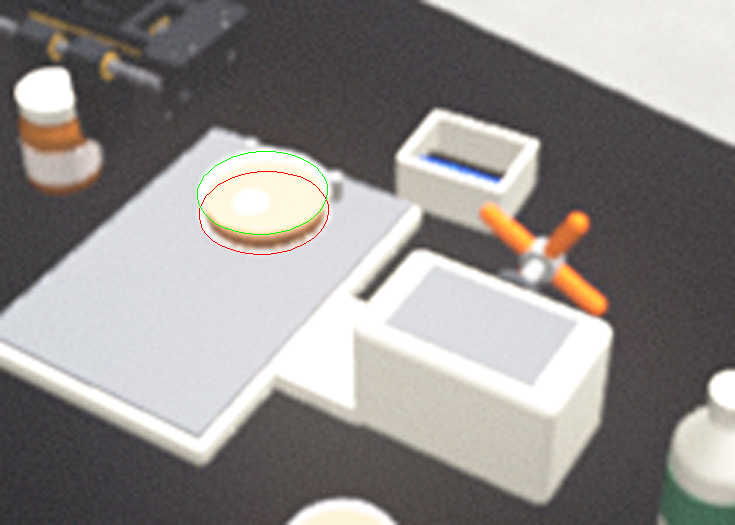

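The dish is snug between the pins, with its outline on the expected circles. Now I fit the key angle.

```bash
cat >> h.py <<'E'
def keyfit():
    "angle of first arm (mod 90) in deg; arm dir (y,z)=(sin a,cos a); 0=top"
    for n in('side','top'):
        p=camera(n);hsv=cv2.cvtColor(p['color'],cv2.COLOR_RGB2HSV)
        m=((hsv[...,0]<16)&(hsv[...,1]>150)&(hsv[...,2]>90)).astype(np.uint8)
        h=proj(p,W([[.045,-.115,.08]],Q))[0];Y,X=np.mgrid[:384,:512];m[(X-h[0])**2+(Y-h[1])**2>45**2]=0
        S=4
        def cost(v,full=False):
            r=np.zeros((384*S,512*S),np.uint8)
            for k in range(4):
                a=np.radians(v[0]+90*k);pp=[[45,-115+ra*np.sin(a),80+ra*np.cos(a)] for ra in(14,50)]
                q=(proj(p,W(np.array(pp)/1000,Q))+v[1:3]+.5)*S
                mm=proj(p,W(np.array([[45,-115,80]])/1000,Q));sc=p['intrinsics'][0,0]/(np.array(p['R'])@W([[.045,-.115,.08]],Q)[0]+p['t'])[2]
                cv2.line(r,tuple(map(int,q[0])),tuple(map(int,q[1])),255,int(.014*sc*S))
            return np.abs(cv2.resize(r,(512,384),interpolation=cv2.INTER_AREA)/255.-m).sum()
        R=min((minimize(cost,[a,0,0],method='Nelder-Mead',options=dict(initial_simplex=[[a,-2,-2],[a+12,0,0],[a,2,-1],[a,-1,2]])) for a in range(-45,45,15)),key=lambda r:r.fun)
        print(n,'key',(R.x.round(1)),'cost',round(R.fun),'area',m.sum())
E
python3 - <<'E'
from h import *
keyfit();go([45,-172,200],0)
E
```

```text
side key [-27.9   0.4  -1.2] cost 265 area 182
top key [62.3 -0.7 -0.2] cost 101 area 215
off [-15.99 -29.2   -0.04] dr [-0.14 -0.13 89.97] world [ 0.6533 -0.1265  0.2   ]
```

Emit:
arm_command(dr=[[0,0,7],[0,0,14],[0,0,21],[0,0,28],[0,0,35],[0,0,42],[0,0,49],[0,0,56],[0,0,63],[0,0,70]], offset=[[-1.2,-2.2,0],[-2.5,-4.5,0],[-3.7,-6.7,0],[-5,-9,0],[-6.1,-11,0],[-7.3,-13.3,0],[-8.5,-15.5,0],[-10,-18,0],[-11.2,-20,0],[-12.5,-22.5,0]], jaw=[0,0,0,0,0,0,0,0,0,0])

```text
time: 8.57
position: [0.6077, -0.0675, 0.2]
ee_rot: [-0.001, 0.499, 0.866, -0.0]
force: [1.1, 0.0, 0.7]
grip_width: 0.0003
finger_force: 0.0
```

```bash
python3 - <<'E'
from h import *
st();go([47,-174,190],0);go([47,-174,110],0)
E
```

```text
t 8.57 tcp_sh [  10.9 -105.7  200. ] yaw 19.6 F [1.1 0.  0.7] w 0.0003
off [-7.65  1.11  0.99] dr [-0.11 -0.09 19.63] world [ 0.6556 -0.1281  0.19  ]
off [-7.66  1.12  8.99] dr [-0.11 -0.09 19.63] world [ 0.6556 -0.1281  0.11  ]
```

Emit:
arm_command(dr=[[0,0,7],[0,0,14],[0,0,19.6],[0,0,19.6],[0,0,19.6],[0,0,19.6],[0,0,19.6],[0,0,19.6]], offset=[[-3.5,0.5,0.3],[-7,1,0.6],[-7.65,1.1,1],[-7.65,1.1,3.5],[-7.65,1.1,6],[-7.65,1.1,8],[-7.65,1.1,9],[-7.65,1.1,9]], jaw=[0,0,0,0,0,0,0,0])

```text
time: 9.23
position: [0.6528, -0.1267, 0.1068]
ee_rot: [-0.004, 0.637, 0.771, -0.002]
force: [-0.3, 0.3, -0.2]
grip_width: 0.0004
finger_force: 0.0
```

```bash
python3 - <<'E'
from h import *
st();go([47,-75,110],0)
E
```

```text
t 9.23 tcp_sh [  44.5 -172.1  106.8] yaw 0.4 F [-0.3  0.3 -0.2] w 0.0004
off [ 9.71  0.31 -0.29] dr [-0.42 -0.18  0.37] world [ 0.6376 -0.0307  0.11  ]
```

Emit:
arm_command(dr=[[0,0,0],[0,0,0],[0,0,0],[0,0,0],[0,0,0],[0,0,0],[0,0,0]], offset=[[0.8,0.2,0],[1.2,0.2,0],[1.6,0.2,0],[2.0,0.2,0],[2.4,0.2,0],[2.8,0.2,0],[3.2,0.2,0]], jaw=[0,0,0,0,0,0,0])

```text
time: 9.82
position: [0.6541, -0.0992, 0.1164]
ee_rot: [0.005, 0.637, 0.771, -0.001]
force: [-2.5, -12.4, 11.6]
grip_width: 0.0003
finger_force: 6.2
```

```bash
python3 - <<'E'
from h import *
st();keyfit()
E
```

```text
t 9.82 tcp_sh [  50.7 -145.4  116.4] yaw 0.5 F [ -2.5 -12.4  11.6] w 0.0003
side key [-19.4   0.9  -0.9] cost 310 area 141
top key [-30.9  -3.3   0.2] cost 215 area 85
```

```bash
python3 - <<'E'
from h import *
S=5;ims=[]
for n in('side','top'):
    p=camera(n);c=proj(p,W([[.045,-.115,.08]],Q))[0].astype(int)
    ims.append(cv2.resize(p['color'][c[1]-55:c[1]+45,c[0]-40:c[0]+38,::-1],None,fx=S,fy=S,interpolation=cv2.INTER_CUBIC))
cv2.imwrite('pics/k1.png',np.hstack(ims))
E
```

```text
(no output)
```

View pics/k1.png

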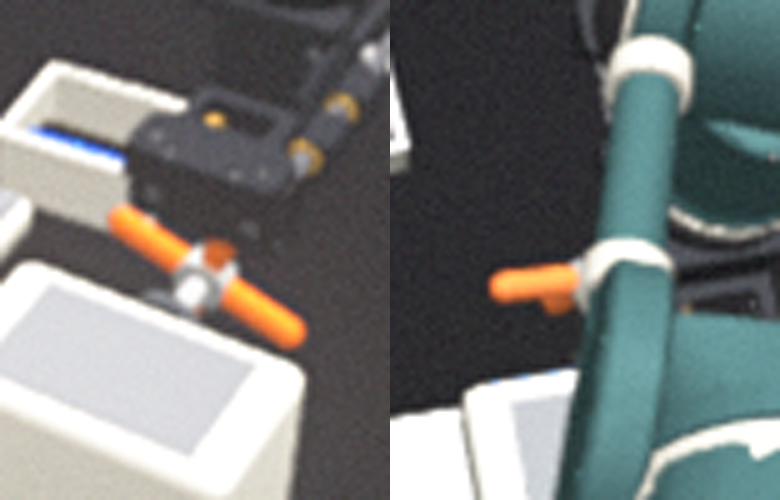

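The finger has the upper arm, and the key has started to turn a few degrees. Friction drags the tip upward, so I'll follow the arm's arc instead.

Emit:
arm_command(dr=[[0,0,0],[0,0,0],[0,0,0],[0,0,0],[0,0,0],[0,0,0],[0,0,0]], offset=[[0.1,-0.1,-0.4],[0.4,-0.2,-0.6],[0.7,-0.3,-0.7],[1.0,-0.3,-0.8],[1.3,-0.3,-0.8],[1.6,-0.3,-0.8],[1.9,-0.3,-0.7]], jaw=[0,0,0,0,0,0,0])

```text
time: 10.6
position: [0.6476, -0.0791, 0.1221]
ee_rot: [0.004, 0.637, 0.771, 0.001]
force: [0.4, -6.5, 6.6]
grip_width: 0.0004
finger_force: 3.6
```

```bash
python3 - <<'E'
from h import *
st();keyfit()
E
```

```text
t 10.6 tcp_sh [  48.  -124.4  122.1] yaw 0.4 F [ 0.4 -6.5  6.6] w 0.0004
side key [ 6.8  0.7 -1.3] cost 280 area 168
top key [-37.9  -7.7   0.5] cost 236 area 27
```

Emit:
arm_command(dr=[[0,0,0],[0,0,0],[0,0,0],[0,0,0],[0,0,0],[0,0,0],[0,0,0]], offset=[[0.4,0,0],[0.8,0,0.1],[1.2,0,0.3],[1.6,0,0.5],[2.0,0,0.8],[2.4,0,1.1],[2.6,0,1.3]], jaw=[0,0,0,0,0,0,0])

```text
time: 11.28
position: [0.643, -0.0521, 0.11]
ee_rot: [0.004, 0.637, 0.771, 0.002]
force: [-0.2, -1.6, 9.5]
grip_width: 0.0004
finger_force: 4.2
```

```bash
python3 - <<'E'
from h import *
st();keyfit();go([47,-177,155],0)
E
```

```text
t 11.28 tcp_sh [ 48.4 -97.  110. ] yaw 0.4 F [-0.2 -1.6  9.5] w 0.0004
side key [-39.8   0.7  -1.1] cost 283 area 160
top key [-35.7   0.4  -2.7] cost 262 area 0
off [-8.05 -0.15 -4.51] dr [0.4  0.14 0.4 ] world [ 0.6562 -0.131   0.155 ]
```

Emit:
arm_command(dr=[[0,0,0],[0,0,0],[0,0,0],[0,0,0],[0,0,0],[0,0,0],[0,0,0],[0,0,0],[0,0,0]], offset=[[-0.3,-0.1,-1],[-0.4,-0.1,-4],[-0.6,-0.1,-5.7],[-4,-0.1,-5.7],[-8,-0.1,-5.7],[-8.2,-0.1,-4],[-8.2,-0.1,-1.5],[-8.2,-0.1,0.3],[-8.2,-0.1,0.3]], jaw=[0,0,0,0,0,0,0,0,0])

```text
time: 12.13
position: [0.6511, -0.132, 0.0988]
ee_rot: [-0.003, 0.637, 0.771, -0.002]
force: [-1.2, -0.5, -0.5]
grip_width: 0.0004
finger_force: 0.0
```

```bash
python3 - <<'E'
from h import *
st();keyfit();go([47,-163,102],0)
E
```

```text
t 12.13 tcp_sh [  41.8 -177.1   98.8] yaw 0.3 F [-1.2 -0.5 -0.5] w 0.0004
side key [52.4  0.2 -1.4] cost 318 area 112
top key [50.1 -0.4 -0.3] cost 71 area 244
off [1.47 0.26 0.06] dr [-0.08 -0.04  0.38] world [ 0.6536 -0.1172  0.102 ]
```

Emit:
arm_command(dr=[[0,0,0],[0,0,0],[0,0,0],[0,0,0],[0,0,0],[0,0,0],[0,0,0],[0,0,0],[0,0,0],[0,0,0]], offset=[[1.1,0.3,-0.2],[1.6,0.3,-0.5],[2.1,0.3,-0.8],[2.6,0.3,-1.1],[3.1,0.3,-1.4],[3.6,0.3,-1.6],[4.1,0.3,-1.7],[4.6,0.3,-1.8],[5.2,0.3,-1.8],[5.8,0.3,-1.7]], jaw=[0,0,0,0,0,0,0,0,0,0])

```text
time: 13.07
position: [0.6496, -0.0771, 0.1252]
ee_rot: [0.005, 0.637, 0.771, 0.001]
force: [-0.2, -8.0, 8.3]
grip_width: 0.0004
finger_force: 4.5
```

```bash
python3 - <<'E'
from h import *
st();keyfit()
E
```

```text
t 13.07 tcp_sh [  50.4 -122.8  125.2] yaw 0.4 F [-0.2 -8.   8.3] w 0.0004
side key [-81.3   0.5  -1.2] cost 265 area 188
top key [-35.8 -10.8   0.7] cost 242 area 18
```

Emit:
arm_command(dr=[[0,0,0],[0,0,0],[0,0,0],[0,0,0],[0,0,0],[0,0,0],[0,0,0]], offset=[[0.4,0,0.1],[0.8,0,0.3],[1.2,0,0.5],[1.6,0,0.8],[2.0,-0.1,1.1],[2.3,-0.2,1.4],[2.5,-0.2,1.6]], jaw=[0,0,0,0,0,0,0])

```text
time: 13.75
position: [0.6446, -0.0507, 0.1098]
ee_rot: [0.005, 0.637, 0.771, 0.003]
force: [1.4, -1.1, 11.0]
grip_width: 0.0003
finger_force: 4.7
```

```bash
python3 - <<'E'
from h import *
st();keyfit()
E
```

```text
t 13.75 tcp_sh [ 50.2 -95.9 109.8] yaw 0.4 F [ 1.4 -1.1 11. ] w 0.0003
side key [-39.5   0.6  -1.3] cost 282 area 157
top key [-37.4   1.    2.7] cost 260 area 3
```

Emit:
arm_command(dr=[[0,0,0],[0,0,0],[0,0,0],[0,0,0],[0,0,0],[0,0,0],[0,0,0],[0,0,0],[0,0,0]], offset=[[-0.3,-0.1,-1],[-0.4,-0.1,-4],[-0.6,-0.1,-5.7],[-4,-0.1,-5.7],[-8,-0.1,-5.7],[-8.2,-0.1,-4],[-8.2,-0.1,-1.5],[-8.2,-0.1,0.1],[-8.2,-0.1,0.1]], jaw=[0,0,0,0,0,0,0,0,0])

```text
time: 14.6
position: [0.6514, -0.1307, 0.0996]
ee_rot: [-0.003, 0.637, 0.771, -0.001]
force: [-0.5, -0.4, -1.6]
grip_width: 0.0003
finger_force: 0.0
```

```bash
python3 - <<'E'
from h import *
st();keyfit();go([47,-163,102],0)
E
```

```text
t 14.6 tcp_sh [  42.4 -175.9   99.6] yaw 0.4 F [-0.5 -0.4 -1.6] w 0.0003
side key [-37.4   0.1  -1.6] cost 326 area 107
top key [-38.   -0.5  -0.5] cost 76 area 232
off [1.36 0.23 0.12] dr [-0.04 -0.02  0.4 ] world [ 0.6536 -0.1172  0.102 ]
```

Key at about 4.05 rad. Third stroke, first half as before (the stop lies beyond it).

Emit:
arm_command(dr=[[0,0,0],[0,0,0],[0,0,0],[0,0,0],[0,0,0],[0,0,0],[0,0,0],[0,0,0],[0,0,0]], offset=[[1.1,0.2,-0.2],[1.6,0.2,-0.5],[2.1,0.2,-0.8],[2.6,0.2,-1.1],[3.0,0.2,-1.4],[3.4,0.2,-1.6],[3.8,0.2,-1.7],[4.2,0.2,-1.8],[4.6,0.2,-1.8]], jaw=[0,0,0,0,0,0,0,0,0])

```text
time: 15.45
position: [0.65, -0.0885, 0.1253]
ee_rot: [0.005, 0.637, 0.771, -0.0]
force: [-0.9, -9.1, 8.2]
grip_width: 0.0005
finger_force: 4.7
```

```bash
python3 - <<'E'
from h import *
st();keyfit()
E
```

```text
t 15.45 tcp_sh [  48.7 -134.   125.3] yaw 0.5 F [-0.9 -9.1  8.2] w 0.0005
side key [-5.4  0.2 -1.2] cost 295 area 152
top key [54.  -7.4  0.5] cost 216 area 48
```

Emit:
arm_command(dr=[[0,0,0],[0,0,0],[0,0,0],[0,0,0],[0,0,0]], offset=[[0.3,0,0],[0.6,0,0],[0.9,0,0.1],[1.2,0,0.2],[1.5,0,0.3]], jaw=[0,0,0,0,0])

```text
time: 15.97
position: [0.6483, -0.0733, 0.1233]
ee_rot: [0.005, 0.637, 0.771, 0.001]
force: [-1.2, -7.5, 9.4]
grip_width: 0.0008
finger_force: 4.8
```

Emit:
arm_command(dr=[[0,0,0],[0,0,0],[0,0,0]], offset=[[0.3,0,0.2],[0.6,0,0.3],[0.8,0,0.5]], jaw=[0,0,0])

```text
time: 16.22
position: [0.6472, -0.0647, 0.119]
ee_rot: [0.005, 0.637, 0.771, 0.002]
force: [-0.6, -5.2, 11.9]
grip_width: 0.0001
finger_force: 5.1
```

```bash
python3 - <<'E'
from h import *
st();keyfit()
E
```

```text
t 16.22 tcp_sh [  50.2 -110.1  119. ] yaw 0.4 F [-0.6 -5.2 11.9] w 0.0001
side key [25.8  0.5 -1.5] cost 218 area 235
top key [-35.7   0.4  -2.7] cost 262 area 0
```

Emit:
arm_command(dr=[[0,0,0],[0,0,0],[0,0,0]], offset=[[0.2,0,0.1],[0.4,0,0.25],[0.4,0,0.25]], jaw=[0,0,0])

```text
time: 16.57
position: [0.6464, -0.06, 0.1162]
ee_rot: [0.005, 0.637, 0.771, 0.002]
force: [-0.1, -3.9, 11.2]
grip_width: 0.0006
finger_force: 4.6
```

Emit:
arm_command(dr=[[0,0,0],[0,0,0],[0,0,0]], offset=[[0.2,0,0.1],[0.35,0,0.3],[0.35,0,0.3]], jaw=[0,0,0])

```text
time: 16.82
position: [0.6457, -0.0562, 0.1132]
ee_rot: [0.004, 0.637, 0.771, 0.002]
force: [-0.2, -2.9, 11.3]
grip_width: 0.0008
finger_force: 4.8
```

```bash
python3 - <<'E'
from h import *
st();keyfit()
E
```

```text
t 16.82 tcp_sh [  50.3 -101.5  113.2] yaw 0.4 F [-0.2 -2.9 11.3] w 0.0008
side key [-48.2   0.5  -1.4] cost 256 area 190
top key [-35.7   0.4  -2.7] cost 262 area 0
```

a ≈ 42°, key ≈ 5.43 rad. Continue in small steps.

Emit:
arm_command(dr=[[0,0,0],[0,0,0],[0,0,0]], offset=[[0.15,0,0.15],[0.25,0,0.3],[0.25,0,0.3]], jaw=[0,0,0])

```text
time: 17.17
position: [0.6453, -0.0535, 0.1103]
ee_rot: [0.004, 0.637, 0.771, 0.002]
force: [-0.0, -1.5, 12.1]
grip_width: 0.0004
finger_force: 5.0
```

Emit:
arm_command(dr=[[0,0,0],[0,0,0],[0,0,0]], offset=[[0.1,0,0.1],[0.2,0,0.25],[0.2,0,0.25]], jaw=[0,0,0])

```text
time: 17.42
position: [0.6451, -0.0516, 0.1085]
ee_rot: [0.004, 0.637, 0.771, 0.002]
force: [-1.4, -1.7, 14.7]
grip_width: 0.0005
finger_force: 6.3
```

```bash
python3 - <<'E'
from h import *
st();keyfit()
E
```

```text
t 17.42 tcp_sh [ 50.5 -96.9 108.5] yaw 0.4 F [-1.4 -1.7 14.7] w 0.0005
side key [-38.8   0.6  -1. ] cost 282 area 158
top key [-35.7   0.4  -2.7] cost 262 area 0
```

Emit:
arm_command(dr=[[0,0,0],[0,0,0],[0,0,0]], offset=[[0.08,0,0.1],[0.15,0,0.2],[0.15,0,0.2]], jaw=[0,0,0])

```text
time: 17.77
position: [0.6453, -0.0513, 0.1082]
ee_rot: [0.006, 0.637, 0.771, 0.002]
force: [-4.5, -5.2, 22.1]
grip_width: 0.0005
finger_force: 9.7
```

```bash
python3 - <<'E'
from h import *
st();keyfit()
E
```

```text
t 17.77 tcp_sh [ 50.8 -96.7 108.2] yaw 0.5 F [-4.5 -5.2 22.1] w 0.0005
side key [-38.5   0.6  -1.2] cost 282 area 158
top key [-38.2   1.5   2.2] cost 257 area 4
```

The force jumped to 23 N with no more motion, so this is the end stop. I retract.

Emit:
arm_command(dr=[[0,0,0],[0,0,0],[0,0,0],[0,0,0],[0,0,0],[0,0,0],[0,0,0]], offset=[[-0.2,0,-0.4],[-0.4,0,-1.2],[-0.5,0,-4],[-0.6,0,-7],[-4,0,-9],[-8,0,-9],[-8,0,-9]], jaw=[0,0,0,0,0,0,0])

```text
time: 18.45
position: [0.6584, -0.1339, 0.194]
ee_rot: [0.004, 0.638, 0.77, 0.0]
force: [-0.1, -0.1, -0.6]
grip_width: 0.0003
finger_force: 0.0
```

```bash
python3 - <<'E'
from h import *
st();keyfit();dish()
p=camera('side');cv2.imwrite('pics/end.png',p['color'][:,:,::-1])
E
```

```text
t 18.45 tcp_sh [  48.6 -180.2  194. ] yaw 0.3 F [-0.1 -0.1 -0.6] w 0.0003
side key [-38.8   0.6  -1.2] cost 265 area 178
top key [-38.5  -0.4  -0.4] cost 72 area 239
side dish [ 62.4 124.5  24. ] 0.79
side dish [-118.7  326.8   24. ] 0.7
top dish [-98.9 340.9  24. ] 0.97
top dish [ 42.2 124.6  24. ] 0.89
top dish [-190.6  -97.7   24. ] 0.61
  sil z44 [ 43.9 118.5  42. ] 20.4
  sil z44 [-101.   345.8   42. ] 20.0
  sil z44 [-189.   -94.2   42. ] 14.9
```

View pics/end.png

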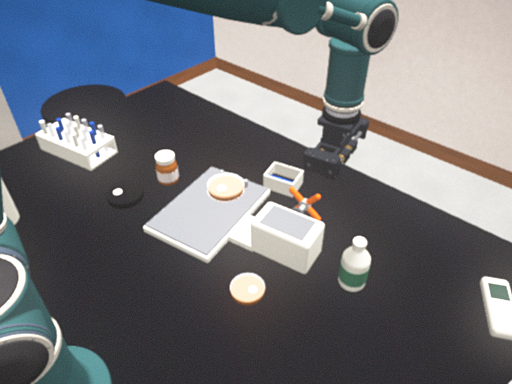

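The picture shows the dish seated at the pins (226,186), the key wound and held (304,205), and the bottle, jar and pen box where they were.

```bash
python3 -c "
from cell import close_job
print(close_job())"
```

```text
the job is handed in; nothing more can be done
None
```

The dish is snug against both pins and the key is wound to its end stop (about 5.6 rad by camera; the last push peaked at about 23 N); the bottle, jar and pen box are where they were, and the job is handed in, with no verdict returned.

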